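Finish packing the fixings tote and lift it level, ready to carry

ROBOT

A 7-joint arm with a two-finger parallel gripper is mounted at the origin on the work surface. World frame = base frame: x ahead of the robot, y to its left, z up, the work surface at z = 0. Lengths are in m, angles in rad, forces in N, time in s.
With the tool pointing down it reaches from about 0.425 to 0.925 m from the base axis. Payload 6.8 kg.
Tool frame: the origin (TCP) lies at the centre of the arm's flange, where the gripper is bolted on; the fingertips stand 173 mm ahead of it and the grasp point (between the pads) lies 155 mm ahead of it (finger_overhang is the distance from the TCP to the fingertips, in m); y points along the fingers, z is the direction in which the jaws open and shut, and the axes are right-handed (so a half turn about y gives the same grasp; the last joint's range is limited). The gripper opens to 85 mm and grips with 20 to 120 N. Pads are 22 mm wide; open, the fingers measure 114 mm over their backs; the gripper's body (76 mm by 85 mm) begins 54 mm behind the grasp point. The pads swing forward as they close: fully open they stand 13 mm farther back than shut.
Start: joints at [-1.22, 0.477, 0.022, 1.555, -0.011, 1.109, -0.083], TCP at [0.299, 0.605, 0.405] pointing down, gripper open.
Joint ranges: [-2.96, 2.96], [-0.34, 2.1], [-1.41, 1.46], [0.24, 2.44], [-1.37, 4.51], [0.17, 1.92], [-2.96, 2.96]. Speed limits (rad/s): [2.39, 2.39, 3.14, 3.14, 3.14, 3.14, 3.14].

INTERFACE

Orientations are given as a rotation vector (axis times angle).
In Python, from bench import get_obs, grab_frame, hand_in, finger_overhang gives the robot as it stands. The module is installed in compiled form; this text tells all that it offers.
- The arm moves only by the shell command python3 -m jog 'ROWS' [FORCE]. ROWS is JSON, a list of rows, each a list of 3 entries, a list of its own where there are three numbers: the shift along the tool's x, y, z in cm, then the turn about the tool's y in rad, then the gripper command: -1 is fully open, 1 is shut, values between are in proportion. In form: [[[x, y, z], twist, gripper], ...]. A call has 1 to 10 rows; each row is the pose to reach, as a shift and turn from the pose commanded when the call began, along the tool's axes at that moment; what a row does not reach only later rows make up. A row lasts 1/8 s, in which the tool goes at most 62.5 mm and 10.7 degrees, less where a joint would pass 70% of its speed; a pose out of reach is approached as far as the arm can. A call with a gripper value outside its range is refused whole. The fingers move at their own pace and stop on an object; FORCE is the grip in N (left out, the last holds). Time passes only in rows, so rows that repeat a pose let the fingers close. It gives the time, the measured TCP pose, the force and the opening at its end, in the units of the state.
- get_obs(): the state, without advancing time (a new reading comes with each control period).
- grab_frame(name): name is "side" or "top"; returns a dict with "image" (400x640x3 uint8, blue, green, red), "fx", "fy", "cx", "cy" (pixels), "origin" and "rotation" of the camera in the world. Camera axes: x right, y up, looking along -z (the intrinsics and any distortion apply to the point x, -y, -z); pixel columns grow to the right and rows downward; lengths in m; the calibration is good to about 2 mm. A picture is of the moment at which its call begins. There is no depth.
- hand_in(): hands the job in, once; it reports no verdict.
The state is a dict: "clock": time; "joints": joint angles; "qvel": joint speeds; "tau": joint torques, N m; "tcp_pos": TCP position; "orientation": TCP orientation; "contact_force": force on the tool from outside, world axes, zero at the start; "moment": the same for the moment, N m; "grip_width": finger opening in m.
Only numpy, scipy, OpenCV 4.12 (cv2) and the standard library are available. Lean on these libraries where they do the work, as an engineer would, in place of code of your own. Each camera call takes 0.05 s, during which the arm holds its last target.

TASK

The wooden carry tote on the bench is going out to a job: stand the round jar and the cardboard carton, which are on the bench beside it, upright in its two empty end bays, one in each, setting them in rather than dropping them. Then take the tote by its handle bar, lift it until it is at least 10 cm clear of the bench, and hold it there steady and level without spilling anything; finish while still holding it in the air. Leave the ear defenders and the block plane where they lie.

Things in the scene. Friction and masses are not known exactly. Their poses are not given: they have to be found in the camera images.
- tote: Loose open wooden carry tote on the bench, any yaw; packed, under 1 kg. Origin: centre of its underside; z up, y along its 212 mm length, x across its 156 mm. Outer walls 6 mm thick, 60 high; floor 6 mm. A 12 mm carry board along y in the middle, 70 mm high, rises by sloped shoulders to 125 over the middle 120. The end bays at -y hold a bottle and a tin, the middle bays low things; the end bays at +y are empty.
- tote_handle (a point): Middle of the flat grip bar of the carry board, 112 mm above the tote's underside, over its centre: bar 12 mm thick (along tote x), 26 mm high, 90 mm long (along tote y), hand slot 29 mm high below it. The packed tote balances about here. Over the middle 60 mm of its length both sides of the bar are free down to 40 mm above the underside. Axes as the tote's.
- bay_a (a point): Centre of the floor (upper face) of one empty end bay, at tote x = +39, y = +67, z = 6 mm. The bay is 66 x 66 mm between the outer walls (60 mm high), the carry board and a divider (4 mm thick, 40 mm high) towards the middle. Fingers that close along the tote's length (tote y) near an item's top stay clear of walls and board. Axes as the tote's.
- bay_b (a point): Centre of the floor (upper face) of the other empty end bay, at tote x = -39, y = +67, z = 6 mm, across the carry board from bay_a; 66 x 66 mm, built the same. Axes as the tote's.
- jar_center (a point): Centre, half-way up, of the round clear plastic jar of wooden dowels with a black screw lid, standing on the bench beside the tote: 56 mm diameter, 115 mm high, about 110 g; the lid is its top 26 mm, of the same diameter. z up.
- carton_center (a point): Centre, half-way up, of the closed, stiff cardboard carton standing upright on the bench beside the tote: 46 mm along its x, 58 mm along its y, 112 mm high, about 90 g. z up. It fits a bay with its sides parallel to the tote's, either way round.
- glue_center (a point): Centre, half-way up, of the white glue bottle standing in one loaded end bay: 52 mm diameter, 118 mm high. It stays in its bay.
- tin_center (a point): Centre, half-way up, of the plain steel tin standing in the other loaded end bay: 56 mm diameter at its lid, 100 mm high. It stays in its bay.
- sandblock: Cork sanding block, 56 x 52 x 30 mm, lying in one middle bay, where it stays. Origin: centre of its underside.
- wax: Round wax tin, 55 mm diameter, 26 mm high, lying in the other middle bay, where it stays. Origin: centre of its underside.
- ear_defenders: Black ear defenders lying on the bench, about 175 x 185 x 90 mm, to be left alone. Origin on the bench midway between the cups.
- plane: Small steel block plane standing on its sole on the bench: 165 mm long along its y, 52 mm across, 62 mm high, to be left alone. Origin: centre of its sole.
- jar: The same round jar; origin at the centre of its underside.
- carton: The same carton; origin at the centre of its underside.

How it is judged:
On the way:
1. jar and carton stand upright in the two empty end bays, one in each, let go, with the tote standing on the bench (((x of jar_center in the frame of tote between 0.026 and 0.052 m and y of jar_center in the frame of tote between 0.054 and 0.08 m and z of jar_center in the frame of tote between 0.056 and 0.071 m and x of carton_center in the frame of tote between -0.057 and -0.021 m and y of carton_center in the frame of tote between 0.049 and 0.085 m and z of carton_center in the frame of tote between 0.055 and 0.069 m) or (x of jar_center in the frame of tote between -0.052 and -0.026 m and y of jar_center in the frame of tote between 0.054 and 0.08 m and z of jar_center in the frame of tote between 0.056 and 0.071 m and x of carton_center in the frame of tote between 0.021 and 0.057 m and y of carton_center in the frame of tote between 0.049 and 0.085 m and z of carton_center in the frame of tote between 0.055 and 0.069 m)) and angle between the z axis of each of jar_center, carton_center and the z axis of tote, either way round below 0.15 rad and height (world z) of tote below 0.01 m and angle between tote's own z axis and vertical below 0.05 rad and contact force between the fingers and jar below 0.1 N and contact force between the fingers and carton below 0.1 N), for 0.2 s.
At the end, for the whole second after the job is handed in: Fingers hold the tote within 60 mm of its handle, underside over 90 mm above the bench, within 0.12 rad of level, below 30 mm/s and 0.15 rad/s; jar and carton stand (0.15 rad) in the two +y end bays, one each, untouched; glue and tin are still in the -y end bays, block and wax in the middle (((x of jar_center in the frame of tote between 0.026 and 0.052 m and y of jar_center in the frame of tote between 0.054 and 0.08 m and z of jar_center in the frame of tote between 0.056 and 0.071 m and x of carton_center in the frame of tote between -0.057 and -0.021 m and y of carton_center in the frame of tote between 0.049 and 0.085 m and z of carton_center in the frame of tote between 0.055 and 0.069 m) or (x of jar_center in the frame of tote between -0.052 and -0.026 m and y of jar_center in the frame of tote between 0.054 and 0.08 m and z of jar_center in the frame of tote between 0.056 and 0.071 m and x of carton_center in the frame of tote between 0.021 and 0.057 m and y of carton_center in the frame of tote between 0.049 and 0.085 m and z of carton_center in the frame of tote between 0.055 and 0.069 m)) and angle between the z axis of each of jar_center, carton_center and the z axis of tote, either way round below 0.15 rad and y of glue_center in the frame of tote between -0.1 and -0.034 m and z of glue_center in the frame of tote between 0.049 and 0.079 m and y of tin_center in the frame of tote between -0.1 and -0.034 m and z of tin_center in the frame of tote between 0.04 and 0.07 m and x of sandblock in the frame of tote between -0.075 and 0.075 m and y of sandblock in the frame of tote between -0.035 and 0.035 m and z of sandblock in the frame of tote between 0 and 0.03 m and x of wax in the frame of tote between -0.075 and 0.075 m and y of wax in the frame of tote between -0.035 and 0.035 m and z of wax in the frame of tote between 0 and 0.03 m and distance between the grasp point and tote_handle below 0.06 m and height (world z) of tote above 0.09 m and angle between tote's own z axis and vertical below 0.12 rad and linear speed of tote below 0.03 m/s and angular speed of tote below 0.15 rad/s and contact force between the fingers and tote above 2 N and contact force between tote and table below 0.1 N and contact force between the fingers and jar below 0.1 N and contact force between the fingers and carton below 0.1 N); the arm keeps its last pose, push and grip.
It fails at once if the tote is tipped by more than 0.35 rad (angle between tote's own z axis and vertical above 0.35 rad).
It fails at once if the jar or the carton is dropped or knocked over (faster than 0.6 m/s with no finger on it) ((contact force between the fingers and jar below 0.05 N and linear speed of jar above 0.6 m/s and contact force between jar and tote below 0.05 N) or (contact force between the fingers and carton below 0.05 N and linear speed of carton above 0.6 m/s and contact force between carton and tote below 0.05 N)).
It fails at once if the ear defenders are moved by more than 30 mm (distance of ear_defenders from where it was at the start of the episode above 0.03 m).
It fails at once if the block plane is moved by more than 30 mm (distance of plane from where it was at the start of the episode above 0.03 m).
It also fails if it takes over 72 s, if anything falls off the work surface, if the arm or the gripper's body presses on something with over 40 N, if the wrist force passes 120 N, or if a joint passes its speed limit or range.

## Working session

There is one attempt and no reset: what is moved stays moved. The work goes in short steps, Python scripts to look and compute and a shell command to move; the robot and the scene stay as the last step left them, time stands still between calls to the robot, and variables do not carry over. Pictures are saved under pics/ and viewed, and the job is handed in when it is done.

```bash
mkdir -p pics
cat > h.py <<'E'
import numpy as np, cv2
from bench import get_obs, grab_frame
from scipy.spatial.transform import Rotation as R
def cap(n,f):
    d=grab_frame(n); cv2.imwrite(f,np.asarray(d["image"])); np.save(f[:-4]+'.npy',d,allow_pickle=True); return d
def load(f): return np.load(f,allow_pickle=True).item()
def Rm(d):
    r=np.asarray(d["rotation"],float); return r if r.shape==(3,3) else R.from_rotvec(r).as_matrix()
def ray(d,u,v):
    c=np.array([(u-d["cx"])/d["fx"],-(v-d["cy"])/d["fy"],-1.]); return np.asarray(d["origin"],float),Rm(d)@c
def onz(d,u,v,z):
    o,r=ray(d,u,v); return o+r*(z-o[2])/r[2]
def proj(d,p):
    c=Rm(d).T@(np.asarray(p,float)-np.asarray(d["origin"])); return np.array([d["cx"]+d["fx"]*c[0]/-c[2],d["cy"]+d["fy"]*c[1]/c[2]])
E
python3 - <<'E'
from h import *
for n in("side","top"):
    d=cap(n,f"pics/{n}0.png"); print({k:v for k,v in d.items() if k!="image"})
o=get_obs();print(o); print(R.from_rotvec(o["orientation"]).as_matrix().round(3))
E
```

```text
{'fx': 366.3758785183125, 'fy': 366.3758785183125, 'cx': 316.00306223852635, 'cy': 191.73153930590905, 'origin': array([ 0.39226186, -0.76789214,  0.61399145]), 'rotation': array([ 0.98244274, -0.1432551 , -0.24114418])}
{'fx': 387.46115735736385, 'fy': 387.46115735736385, 'cx': 323.23262218199346, 'cy': 197.35057158747534, 'origin': array([0.52429063, 0.01711521, 1.15313018]), 'rotation': array([ 0.02666437, -0.04079474, -1.54361983])}
{'clock': 0.1, 'joints': array([-1.22008746,  0.4777438 ,  0.0223488 ,  1.55632904, -0.01149368,
        1.10930454, -0.08311477]), 'qvel': array([ 0.00161383, -0.00110944,  0.00020044, -0.00182047, -0.00069253,
        0.00073577,  0.00117766]), 'tau': array([ 4.54160894e-03, -5.97755671e+01,  1.61371998e+00, -2.81949323e+01,
        1.29213533e-02,  4.93940141e-03,  3.28752662e-05]), 'tcp_pos': array([0.29883266, 0.60498063, 0.40381509]), 'orientation': array([-1.54233381,  0.36005086, -0.35965625]), 'contact_force': array([ 0.67827685, -1.02187364, -0.78313207]), 'moment': array([-0.00924996, -0.03571947,  0.0534777 ]), 'grip_width': 0.08557176011686396}
[[ 0.897 -0.001  0.443]
 [-0.443 -0.002  0.897]
 [ 0.    -1.    -0.002]]
```

View pics/side0.png

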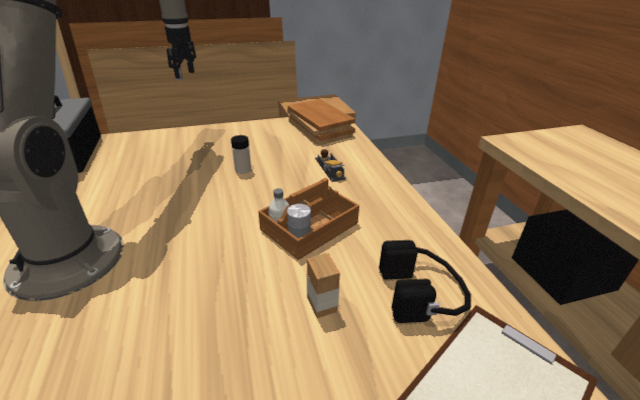

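View pics/top0.png

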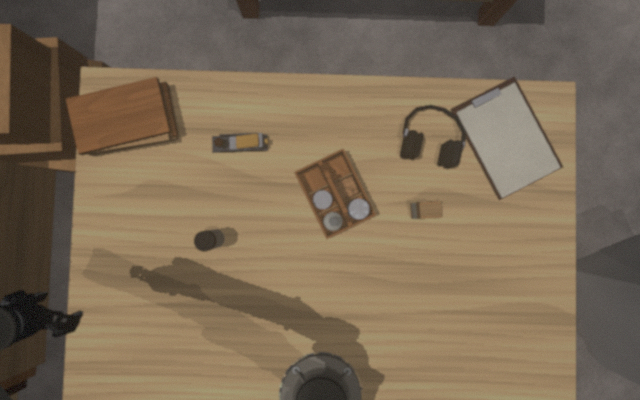

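Run:
```python
from h import *
d=load('pics/top0.npy');im=d["image"]
a=cv2.resize(im[140:250,280:390],None,fx=5,fy=5,interpolation=2)
cv2.imwrite('pics/z_tote.png',a)
b=np.hstack([cv2.resize(im[215:265,180:250],None,fx=5.5,fy=5.5,interpolation=2),cv2.resize(im[185:235,395:465],None,fx=5.5,fy=5.5,interpolation=2)])
s=load('pics/side0.npy')["image"]
c=np.hstack([cv2.resize(s[125:185,220:265],None,fx=4.5,fy=4.5,interpolation=2),cv2.resize(s[245:325,290:350],None,fx=270/80,fy=270/80,interpolation=2),cv2.resize(s[175:260,250:365],None,fx=270/85,fy=270/85,interpolation=2)])
c=c[:,:770]; b=b[:,:770]
w=max(b.shape[1],c.shape[1]); f=lambda q:cv2.copyMakeBorder(q,0,0,0,w-q.shape[1],0)
cv2.imwrite('pics/z_items.png',np.vstack([f(b),f(c)]))
```

```text
(no output)
```

View pics/z_tote.png

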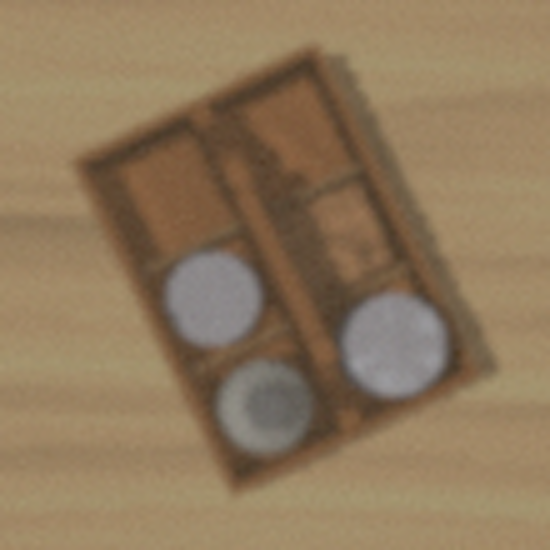

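View pics/z_items.png

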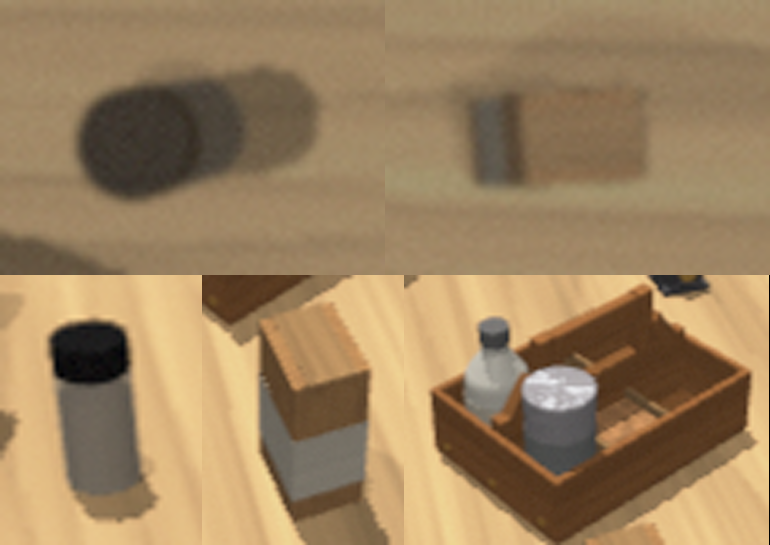

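```bash
cat > m.py <<'E'
from h import *
d=load('pics/top0.npy');s=load('pics/side0.npy')
im=d["image"]
# tote rim corners
C=np.array([(296,172.4),(343.6,149.6),(376,214),(327,238.4)])
hsv=cv2.cvtColor(im,cv2.COLOR_BGR2HSV)
W=np.array([onz(d,u,v,.06)[:2] for u,v in C]);print(W.round(4), [np.linalg.norm(W[i]-W[(i+1)%4]).round(4) for i in range(4)])
c=W.mean(0); y=(W[0]+W[1]-W[2]-W[3]); print('c',c,'yaw of y axis',np.arctan2(y[1],y[0]))
x=(W[1]+W[2]-W[0]-W[3]);print('x axis(?)',np.arctan2(x[1],x[0]))
# jar lid
g=im[215:265,180:260].max(2); m=(im[215:265,180:226].max(2)<62).astype(np.uint8)
k=max(cv2.findContours(m,0,1)[0],key=cv2.contourArea);(u,v),r=cv2.minEnclosingCircle(k);print('jar',u+180,v+215,r,onz(d,u+180,v+215,.115),r/387*1.04)
# side jar lid
si=s["image"];m=(si[125:185,220:265].max(2)<50).astype(np.uint8)
k=max(cv2.findContours(m,0,1)[0],key=cv2.contourArea);print('side lid bbox',cv2.boundingRect(k))
ct=[(520,88),(645,88),(645,183),(520,183)]
P=np.array([onz(d,395+a/5.5,185+b/5.5,.112)[:2] for a,b in ct]);print(P.round(4),P.mean(0),[np.linalg.norm(P[i]-P[(i+1)%4]).round(4) for i in range(4)])
# side carton top corners
q=[(262,320),(333,303),(370,372),(297,388)]
Q=np.array([onz(s,290+(a-202)/3.375,245+(b-275)/3.375,.112)[:2] for a,b in q]);print('side carton',Q.round(4),Q.mean(0),[np.linalg.norm(Q[i]-Q[(i+1)%4]).round(4) for i in range(4)])
q=[(437,393),(560,480),(749,373)]
Q=np.array([onz(s,250+(a-404)/3.176,175+(b-275)/3.176,.06)[:2] for a,b in q]);print('side tote',Q.round(4),'c',(Q[0]+Q[2])/2)
E
python3 m.py
```

```text
[[ 0.6401  0.0868]
 [ 0.7088 -0.0463]
 [ 0.5286 -0.1423]
 [ 0.4564 -0.0058]] [np.float64(0.1498), np.float64(0.2042), np.float64(0.1544), np.float64(0.2058)]
c [ 0.58348469 -0.02689981] yaw of y axis 0.4778923174320917
x axis(?) -1.0891488830485376
jar 205.57999992370605 240.4360008239746 10.027189254760742 [0.44596618 0.31829762 0.115     ] 0.026946451744059876
side lid bbox (12, 11, 16, 13)
[[ 0.5716 -0.4408]
 [ 0.5733 -0.5024]
 [ 0.5267 -0.5027]
 [ 0.5251 -0.4412]] [ 0.54917138 -0.47177582] [np.float64(0.0616), np.float64(0.0466), np.float64(0.0615), np.float64(0.0466)]
side carton [[ 0.5223 -0.2566]
 [ 0.5663 -0.2534]
 [ 0.5699 -0.3115]
 [ 0.5277 -0.3126]] [ 0.54655082 -0.28350782] [np.float64(0.0441), np.float64(0.0582), np.float64(0.0422), np.float64(0.0562)]
side tote [[ 0.4611 -0.0113]
 [ 0.5318 -0.1389]
 [ 0.7125 -0.048 ]] c [ 0.58679377 -0.02965615]
```

```bash
cat > m2.py <<'E'
from h import *
d=load('pics/top0.npy');s=load('pics/side0.npy')
im=d["image"]
ct=[(520,88),(645,88),(645,183),(520,183)]
P=np.array([onz(d,395+(a-385)/5.5,185+b/5.5,.112)[:2] for a,b in ct]);print(P.round(4),P.mean(0),[np.linalg.norm(P[i]-P[(i+1)%4]).round(4) for i in range(4)])
for f,name,roi in((d,'top',(140,250,280,390)),):
    lab=cv2.cvtColor(f["image"],cv2.COLOR_BGR2LAB)[roi[0]:roi[1],roi[2]:roi[3]].astype(float)
    L=cv2.resize(lab,None,fx=4,fy=4,interpolation=cv2.INTER_CUBIC)
    bg=np.median(L[:40,:40].reshape(-1,3),0);print(bg, L[100:110,150:160].mean((0,1)))
    m=(L[...,0]<bg[0]-0).astype(np.uint8)
    # brown: low b/ a high
    m=((L[...,1]>bg[1]+3)).astype(np.uint8)
    m=cv2.morphologyEx(m,cv2.MORPH_CLOSE,np.ones((25,25)));m=cv2.morphologyEx(m,cv2.MORPH_OPEN,np.ones((15,15)))
    k=max(cv2.findContours(m,0,1)[0],key=cv2.contourArea);r=cv2.minAreaRect(k);b=cv2.boxPoints(r)/4-.375+np.array([roi[2],roi[0]])
    print('px',b)
    W=np.array([onz(f,u,v,.06)[:2] for u,v in b]);print(W.round(4),[np.linalg.norm(W[i]-W[(i+1)%4]).round(4) for i in range(4)],W.mean(0))
    vis=cv2.resize(f["image"][roi[0]:roi[1],roi[2]:roi[3]],None,fx=4,fy=4);cv2.drawContours(vis,[k],-1,(0,255,0),1);cv2.polylines(vis,[cv2.boxPoints(r).astype(int)],True,(0,0,255),1)
    cv2.imwrite('pics/z_mask.png',vis)
# jar side: predicted lid
p=np.array([.446,.318,.115]);print('side pred lid top ctr',proj(s,p),'base',proj(s,[.446,.318,0]))
si=s["image"];
E
python3 m2.py
```

```text
[[ 0.5665 -0.2514]
 [ 0.5682 -0.3128]
 [ 0.5217 -0.3135]
 [ 0.52   -0.2522]] [ 0.54409554 -0.28247812] [np.float64(0.0614), np.float64(0.0465), np.float64(0.0613), np.float64(0.0465)]
[150.47161901 131.70347679 149.72644818] [ 79.9638068  134.80151569 144.25716888]
px [[292.46507835 172.1125412 ]
 [342.49720764 146.79507828]
 [376.5867157  214.16243744]
 [326.55458832 239.47990417]]
[[ 0.6407  0.0968]
 [ 0.7168 -0.043 ]
 [ 0.5282 -0.1439]
 [ 0.4533 -0.0046]] [np.float64(0.1592), np.float64(0.2139), np.float64(0.1581), np.float64(0.213)] [ 0.584734   -0.02368678]
side pred lid top ctr [239.42446487 138.92098373] base [242.99341365 170.45874454]
```

View pics/z_mask.png

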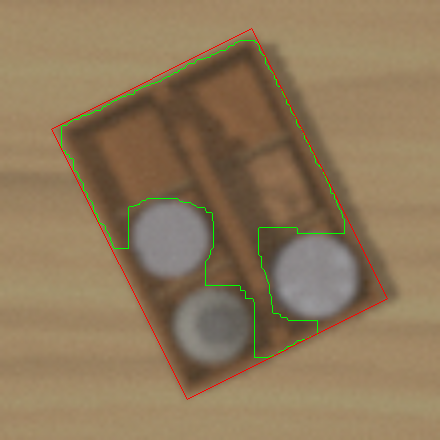

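Run:
```python
from h import *
d=load('pics/top0.npy')
f=lambda a,b,z:onz(d,280+a/5,140+b/5,z)[:2]
e1,e2=f(203,110,.07),f(347,418,.07);v=e1-e2;print(e1,e2,(e1+e2)/2,np.linalg.norm(v),np.arctan2(v[1],v[0]))
W=np.array([onz(d,*p,.06)[:2] for p in[(294.6,171.4),(343.1,149.1),(375.1,214.1),(326.4,239.1)]]);print(W.mean(0),[np.linalg.norm(W[i]-W[(i+1)%4]).round(4) for i in range(4)]);v=W[0]+W[1]-W[2]-W[3];print(np.arctan2(v[1],v[0]))
a=cv2.resize(d["image"][140:250,280:390],None,fx=7,fy=7,interpolation=cv2.INTER_CUBIC)[:600]
def pr(x,y,z,c=(.5855,-.0275),t=.48):
    ax=np.array([np.sin(t),-np.cos(t)]);ay=np.array([np.cos(t),np.sin(t)])
    p=np.array(c)+ax*x+ay*y; return tuple(((proj(d,[*p,z])-[280,140]+.5)*7).astype(int))
def poly(pts):cv2.polylines(a,[np.array(pts)],True,(0,255,0),1)
poly([pr(.078*i,.106*j,.06) for i,j in((1,1),(1,-1),(-1,-1),(-1,1))])
poly([pr(.006*i,.045*j,.125) for i,j in((1,1),(1,-1),(-1,-1),(-1,1))])
for sx in(1,-1): poly([pr(sx*.039+.033*i,.067+.033*j,.006) for i,j in((1,1),(1,-1),(-1,-1),(-1,1))])
cv2.imwrite('pics/z_ov.png',a)
```

```text
[0.67029034 0.01800505] [ 0.49978904 -0.06703097] [ 0.58503969 -0.02451296] 0.1905303575643242 0.4626400666478148
[ 0.58392575 -0.02448238] [np.float64(0.1515), np.float64(0.2052), np.float64(0.1544), np.float64(0.2111)]
0.47357141915893214
```

View pics/z_ov.png

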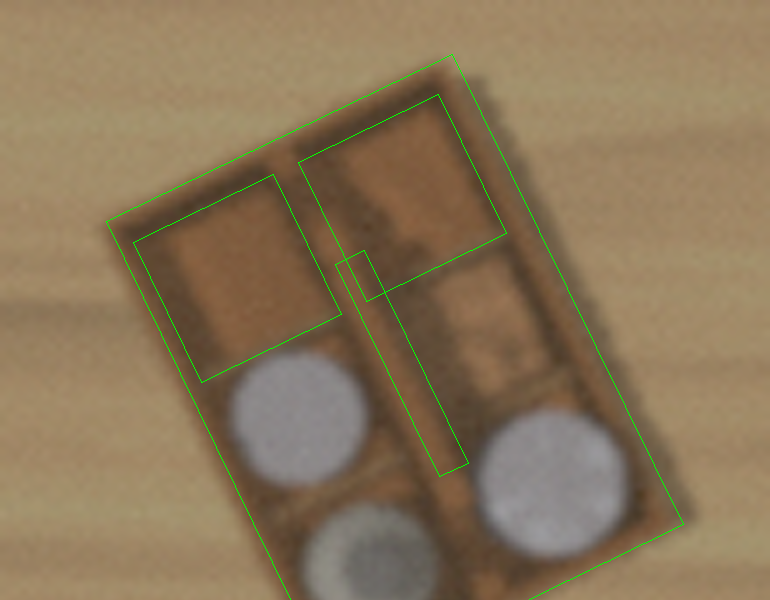

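```bash
cat >> h.py <<'E'
def go(p,yaw=None):
    """shift cm in tool axes & twist to bring TCP to p with jaw direction yaw (mod pi)"""
    o=get_obs();M=R.from_rotvec(o["orientation"]).as_matrix();s=M.T@(np.asarray(p,float)-o["tcp_pos"])*100
    y=np.arctan2(M[1,2],M[0,2]);t=0 if yaw is None else -((yaw-y+np.pi/2)%np.pi-np.pi/2)
    print('t',round(o["clock"],2),'tcp',o["tcp_pos"].round(4),'jaw',y.round(3),'tilt',np.round(M[2,:],3),'q',o["joints"].round(2),'F',o["contact_force"].round(1),'w',round(o["grip_width"],4));print('shift cm',s.round(2),'twist',round(t,3))
E
python3 -c "
from h import *
go([.446,.318,.33],.475)"
```

```text
t 0.1 tcp [0.2988 0.605  0.4038] jaw 1.112 tilt [ 0.    -1.    -0.002] q [-1.22  0.48  0.02  1.56 -0.01  1.11 -0.08] F [ 0.7 -1.  -0.8] w 0.0856
shift cm [ 25.9    7.42 -19.2 ] twist 0.637
```

```bash
python3 -m jog '[[[4,0,-3],0.15,-1],[[8,0.5,-6],0.3,-1],[[12,1,-9],0.45,-1],[[16,2,-12],0.6,-1],[[20,3,-15],0.637,-1],[[23,4,-17],0.637,-1],[[25.9,4,-19.2],0.637,-1],[[25.9,5,-19.2],0.637,-1],[[25.9,5,-19.2],0.637,-1]]' 40
python3 -c "
from h import *
cap('top','pics/top1.png');cap('side','pics/side1.png')
go([.446,.318,.252],.475)"
```

```text
clock: 1.23
tcp_pos: [0.4455, 0.3187, 0.3538]
orientation: [-1.399, 0.853, -0.852]
contact_force: [-0.7, 0.4, -0.4]
grip_width: 0.0853
t 1.32 tcp [0.4454 0.3195 0.3545] jaw 0.477 tilt [-0. -1. -0.] q [-0.92  0.33  0.23  1.92 -0.09  0.9  -0.17] F [-0.7  0.3  0.2] w 0.0858
shift cm [ 0.17 10.25 -0.02] twist 0.002
```

```bash
python3 -c "
from h import *
a=cv2.resize(load('pics/top1.npy')['image'][190:290,150:260],None,fx=3.6,fy=3.6);b=cv2.resize(load('pics/side1.npy')['image'][90:190,190:300],None,fx=3.6,fy=3.6)
cv2.imwrite('pics/z1.png',np.hstack([a,b]))"
```

```text
(no output)
```

View pics/z1.png

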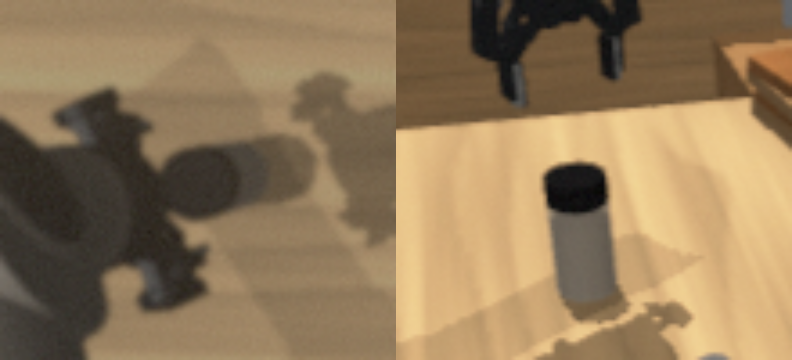

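The gripper straddles the jar in both views (side crop: lid at x≈577, fingertips at 510 and 612, higher up). I'm lowering it now.

```bash
python3 -m jog '[[[0.1,3,0],0,-1],[[0.15,6,0],0,-1],[[0.15,8.5,0],0,-1],[[0.15,10,0],0,-1],[[0.15,10,0],0,-1],[[0.15,10,0],0,-0.2],[[0.15,10,0],0,0.2],[[0.15,10,0],0,1],[[0.15,10,0],0,1],[[0.15,10,0],0,1]]' 40
python3 -c "
from h import *
cap('top','pics/top2.png');cap('side','pics/side2.png')
go([.446,.318,.252],.475)
a=cv2.resize(load('pics/top2.npy')['image'][190:290,150:260],None,fx=3.6,fy=3.6);b=cv2.resize(load('pics/side2.npy')['image'][90:190,190:300],None,fx=3.6,fy=3.6)
cv2.imwrite('pics/z2.png',np.hstack([a,b]))"
```

```text
clock: 2.58
tcp_pos: [0.4473, 0.3174, 0.256]
orientation: [-1.395, 0.852, -0.853]
contact_force: [-0.2, -0.4, 5.8]
grip_width: 0.0549
t 2.67 tcp [0.4473 0.3174 0.256 ] jaw 0.475 tilt [-0.001 -1.     0.002] q [-0.89  0.47  0.2   1.99 -0.14  0.69 -0.13] F [-0.4 -0.2  6.2] w 0.055
shift cm [-0.12  0.4  -0.09] twist -0.0
```

View pics/z2.png

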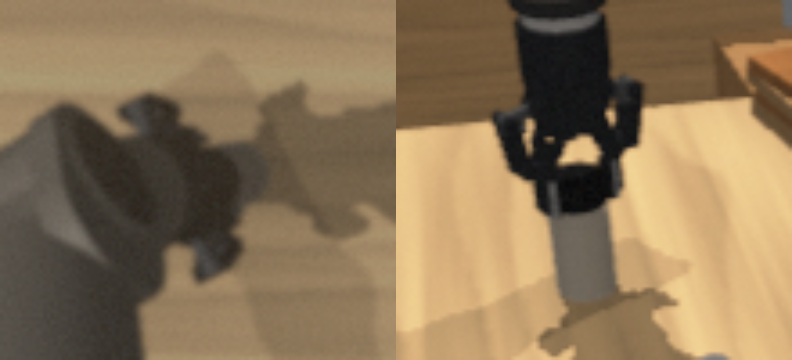

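```bash
python3 -m jog '[[[0,-2,0],0,1],[[0,-5,0],0,1],[[0,-9,0],0,1],[[0,-13,0],0,1],[[0,-13,0],0,1]]' 40
python3 -c "
from h import *
go([.6258,.0393,.386],.475)"
```

```text
clock: 3.3
tcp_pos: [0.4476, 0.3174, 0.3881]
orientation: [-1.39, 0.851, -0.853]
contact_force: [0.1, -0.2, -1.4]
grip_width: 0.055
t 3.3 tcp [0.4476 0.3174 0.3881] jaw 0.475 tilt [-0.002 -1.     0.006] q [-0.93  0.29  0.24  1.89 -0.08  0.96 -0.17] F [ 0.1 -0.2 -1.4] w 0.055
shift cm [32.88  0.16  3.13] twist -0.0
```

```bash
python3 -m jog '[[[3,0,0.3],0,1],[[7,0,0.7],0,1],[[11,0,1.1],0,1],[[15,0,1.5],0,1],[[19,0,2],0,1],[[23,0,2.4],0,1],[[27,0,2.7],0,1],[[30.5,0,3],0,1],[[32.5,0,3.1],0,1],[[32.9,0,3.1],0,1]]' 40
python3 -m jog '[[[0,0,0],0,1],[[0,0,0],0,1]]' 40
python3 -c "
from h import *
cap('top','pics/top3.png');cap('side','pics/side3.png')
go([.6258,.0393,.386],.475)
a=cv2.resize(load('pics/top3.npy')['image'][130:250,270:390],None,fx=3.3,fy=3.3);b=cv2.resize(load('pics/side3.npy')['image'][110:260,240:390],None,fx=2.64,fy=2.64)
cv2.imwrite('pics/z3.png',np.hstack([a,b]))"
```

```text
clock: 4.55
tcp_pos: [0.6248, 0.0377, 0.3839]
orientation: [-1.398, 0.855, -0.853]
contact_force: [-0.0, 0.6, -1.3]
grip_width: 0.0548
clock: 4.8
tcp_pos: [0.6244, 0.0403, 0.3845]
orientation: [-1.397, 0.852, -0.85]
contact_force: [-0.7, -0.0, -0.2]
grip_width: 0.0554
t 4.9 tcp [0.6245 0.0399 0.3847] jaw 0.477 tilt [-0.001 -1.     0.   ] q [-0.43  0.43  0.36  1.72 -0.17  1.02  0.46] F [ 1.  -0.2 -0.4] w 0.0548
shift cm [ 0.11 -0.13  0.09] twist 0.002
```

View pics/z3.png

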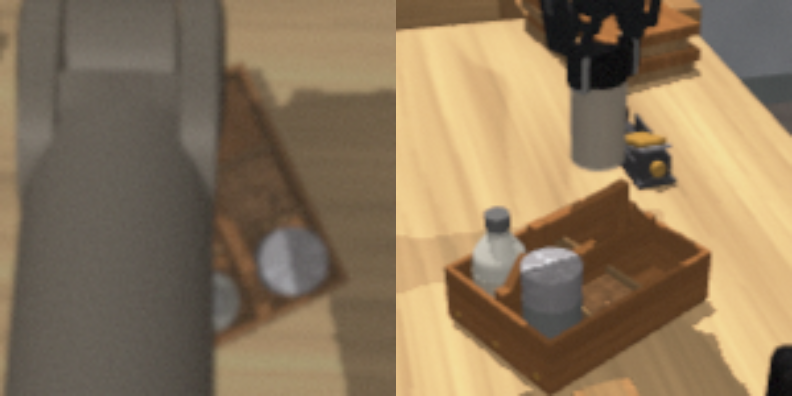

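```bash
cat > ov.py <<'E'
from h import *
import sys
def overlay(f,out,c,t,items,roi,k):
    d=load(f);a=cv2.resize(d["image"][roi[0]:roi[1],roi[2]:roi[3]],None,fx=k,fy=k,interpolation=cv2.INTER_CUBIC)
    ax=np.array([np.sin(t),-np.cos(t)]);ay=np.array([np.cos(t),np.sin(t)])
    P=lambda p:tuple(((proj(d,p)+.5-[roi[2],roi[0]])*k).astype(int))
    T=lambda x,y,z:P([*(np.array(c)+ax*x+ay*y),z])
    S=((1,1),(1,-1),(-1,-1),(-1,1))
    def poly(p,col=(0,255,0)):cv2.polylines(a,[np.array(p)],True,col,1)
    poly([T(.078*i,.106*j,.06) for i,j in S]);poly([T(.078*i,.106*j,0) for i,j in S]);poly([T(.006*i,.045*j,.125) for i,j in S])
    for x,y,z,r in items:
        poly([P([x+r*np.cos(q),y+r*np.sin(q),z]) for q in np.linspace(0,6.28,40)],(255,0,255))
    cv2.imwrite(out,a)
E
python3 -c "
from ov import *
overlay('pics/side3.npy','pics/z4.png',(.584,-.026),.475,[(.6245,.0399,.129,.028),(.6245,.0399,.129+.089,.028)],(110,260,240,390),4)"
```

```text
(no output)
```

View pics/z4.png

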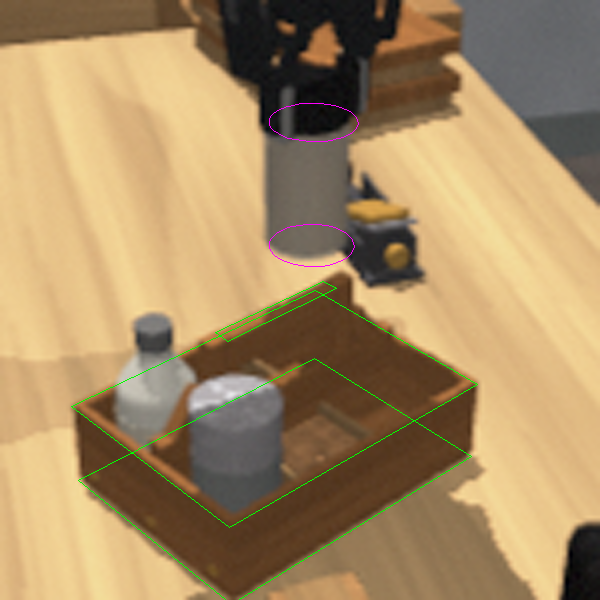

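```bash
python3 -c "
from ov import *
overlay('pics/side2.npy','pics/za.png',(.584,-.026),.475,[(.4473,.3174,0,.028),(.4473,.3174,.089,.028)],(125,185,220,270),6)
overlay('pics/side0.npy','pics/zb.png',(.584,-.026),.475,[(.446,.318,0,.028),(.446,.318,.089,.028),(.446,.318,.115,.028)],(125,185,220,270),6)
overlay('pics/top0.npy','pics/zc.png',(.584,-.026),.475,[(.446,.318,0.115,.028),(.446,.318,0,.028)],(210,270,185,235),6)
I=[cv2.imread('pics/z%s.png'%c)[:,:266] for c in 'abc'];cv2.imwrite('pics/z5.png',np.hstack(I))"
```

```text
(no output)
```

View pics/z5.png

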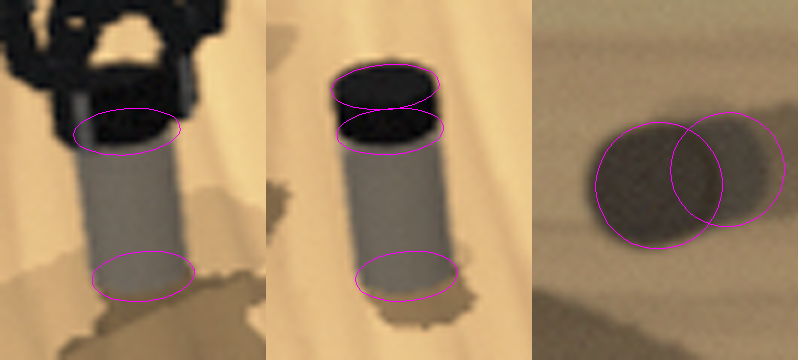

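```bash
python3 -c "
from h import *
go([.6288,.0371,.332],.472)"
```

```text
t 4.9 tcp [0.6245 0.0399 0.3847] jaw 0.477 tilt [-0.001 -1.     0.   ] q [-0.43  0.43  0.36  1.72 -0.17  1.02  0.46] F [ 1.  -0.2 -0.4] w 0.0548
shift cm [0.45 5.27 0.25] twist 0.005
```

```bash
python3 -m jog '[[[0.4,1,0.2],0.005,1],[[0.45,2.5,0.25],0.005,1],[[0.45,4,0.25],0.005,1],[[0.45,5.2,0.25],0.005,1],[[0.45,5.3,0.25],0.005,1],[[0.45,5.3,0.25],0.005,1]]' 40
python3 -c "
from ov import *
cap('side','pics/side4.png');cap('top','pics/top4.png')
go([.6288,.0371,.332],.472)
p=get_obs()['tcp_pos'];j=(p[0]-.0018,p[1]+.0036)
overlay('pics/side4.npy','pics/z6.png',(.585,-.0245),.472,[(*j,p[2]-.256,.028),(*j,p[2]-.256+.089,.028)],(110,260,240,390),4)"
```

```text
clock: 5.65
tcp_pos: [0.6293, 0.0357, 0.3318]
orientation: [-1.395, 0.856, -0.857]
contact_force: [0.9, 0.2, -1.2]
grip_width: 0.0551
t 5.75 tcp [0.6294 0.0357 0.3323] jaw 0.47 tilt [ 0.    -1.     0.001] q [-0.41  0.49  0.34  1.75 -0.2   0.93  0.49] F [ 0.7 -0.3 -1.3] w 0.0552
shift cm [-0.15  0.03  0.01] twist -0.002
```

View pics/z6.png

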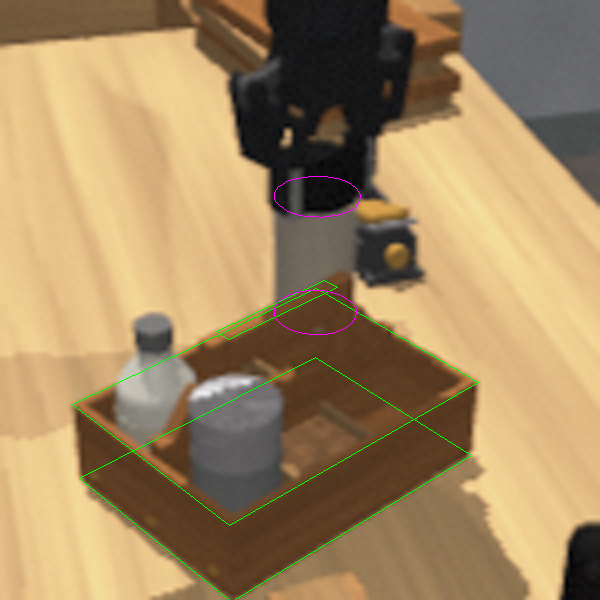

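View pics/top4.png

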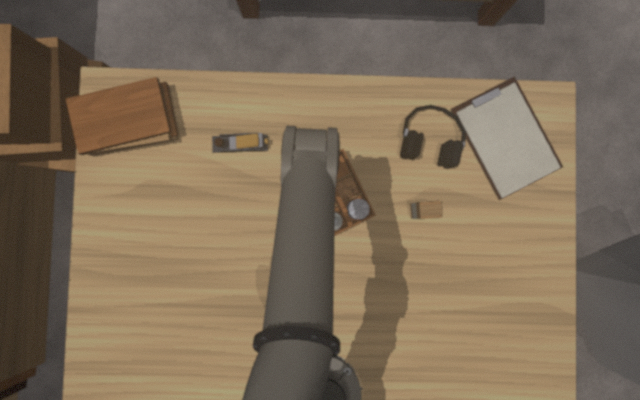

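```bash
python3 -m jog '[[[-0.1,0.8,0],0,1],[[-0.1,1.6,0],0,1],[[-0.1,2.4,0],0,1],[[-0.1,3.2,0],0,1],[[-0.1,4,0],0,1],[[-0.1,4,0],0,1]]' 40
python3 -c "
from h import *
cap('side','pics/side5.png')
go([.6288,.0371,.262],.472)
cv2.imwrite('pics/z7.png',cv2.resize(cv2.imread('pics/side5.png')[110:260,240:390],None,fx=4,fy=4))"
```

```text
clock: 6.5
tcp_pos: [0.6284, 0.0367, 0.2908]
orientation: [-1.397, 0.858, -0.856]
contact_force: [0.1, 0.2, -1.2]
grip_width: 0.0547
t 6.55 tcp [0.6286 0.0366 0.2913] jaw 0.47 tilt [-0.    -1.    -0.001] q [-0.39  0.54  0.32  1.78 -0.22  0.85  0.5 ] F [-0.1  0.7 -1.7] w 0.0552
shift cm [-0.03  2.93  0.04] twist -0.002
```

View pics/z7.png

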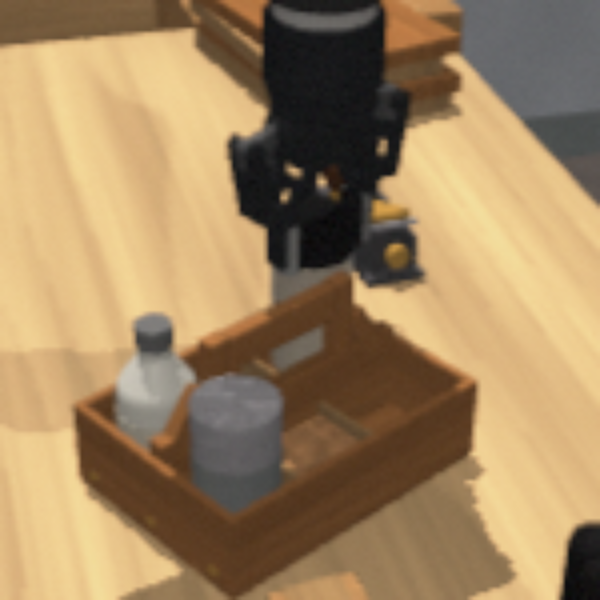

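```bash
python3 -m jog '[[[0,0.7,0],0,1],[[0,1.4,0],0,1],[[0,2.1,0],0,1],[[0,2.5,0],0,1],[[0,2.7,0],0,1],[[0,2.8,0],0,1]]' 40
python3 -c "
from h import *
go([.6288,.0371,.262],.472)"
```

```text
clock: 7.3
tcp_pos: [0.6287, 0.0366, 0.2636]
orientation: [-1.396, 0.856, -0.857]
contact_force: [0.3, -0.2, -1.2]
grip_width: 0.0552
t 7.3 tcp [0.6287 0.0366 0.2636] jaw 0.47 tilt [ 0. -1.  0.] q [-0.38  0.58  0.31  1.8  -0.23  0.8   0.51] F [ 0.3 -0.2 -1.2] w 0.0552
shift cm [-0.04  0.16  0.03] twist -0.002
```

```bash
python3 -m jog '[[[0,0.1,0],0,1],[[0,0.2,0],0,1],[[0,0.3,0],0,1],[[0,0.3,0],0,1]]' 40
python3 -c "
from h import *
go([.6288,.0371,.262],.472)"
```

```text
clock: 7.8
tcp_pos: [0.6289, 0.0365, 0.2619]
orientation: [-1.395, 0.856, -0.857]
contact_force: [-2.3, 0.6, 8.4]
grip_width: 0.0553
t 7.8 tcp [0.6289 0.0365 0.2619] jaw 0.47 tilt [-0.    -1.     0.001] q [-0.38  0.58  0.31  1.8  -0.24  0.8   0.52] F [-2.3  0.6  8.4] w 0.0553
shift cm [-0.06 -0.01  0.02] twist -0.002
```

```bash
python3 -m jog '[[[0,-0.1,0],0,0],[[0,-0.1,0],0,-0.5],[[0,-0.1,0],0,-1],[[0,-0.1,0],0,-1],[[0,-0.1,0],0,-1],[[0,-3,0],0,-1],[[0,-7,0],0,-1],[[0,-11,0],0,-1],[[0,-14,0],0,-1],[[0,-14,0],0,-1]]' 40
python3 -c "
from h import *
go([.545,-.283,.39],.03)"
```

```text
clock: 9.05
tcp_pos: [0.6294, 0.0364, 0.4035]
orientation: [-1.392, 0.853, -0.859]
contact_force: [-0.0, -0.1, -0.5]
grip_width: 0.0855
t 9.05 tcp [0.6294 0.0364 0.4035] jaw 0.47 tilt [ 0.001 -1.     0.005] q [-0.43  0.42  0.37  1.69 -0.17  1.06  0.46] F [-0.  -0.1 -0.5] w 0.0855
shift cm [ 24.66   1.27 -21.99] twist 0.44
```

```bash
python3 -m jog '[[[3,0,-2.5],0.1,-1],[[6,0,-5.5],0.2,-1],[[9,0,-8],0.3,-1],[[12,0,-11],0.4,-1],[[15.5,0,-14],0.44,-1],[[18.5,0,-17],0.44,-1],[[21.5,0,-19.5],0.44,-1],[[23.8,0.3,-21.2],0.44,-1],[[24.7,0.8,-22],0.44,-1],[[24.7,0.8,-22],0.44,-1]]'
python3 -m jog '[[[0,0,0],0,-1]]'
python3 -c "
from h import *
cap('side','pics/side6.png');cap('top','pics/top6.png')
go([.5455,-.283,.252],.03)
a=cv2.resize(load('pics/top6.npy')['image'][130:260,270:470],None,fx=3,fy=3);b=cv2.resize(load('pics/side6.npy')['image'][130:330,240:400],None,fx=1.95,fy=1.95)[:390]
cv2.imwrite('pics/z8a.png',a);cv2.imwrite('pics/z8b.png',load('pics/side6.npy')['image'])"
```

```text
clock: 10.3
tcp_pos: [0.5434, -0.2843, 0.3919]
orientation: [-1.222, 1.191, -1.189]
contact_force: [-1.3, 0.1, 0.3]
grip_width: 0.0855
clock: 10.42
tcp_pos: [0.5448, -0.282, 0.3924]
orientation: [-1.223, 1.187, -1.185]
contact_force: [0.1, 1.1, -0.0]
grip_width: 0.0853
t 10.53 tcp [ 0.545  -0.2819  0.3927] jaw 0.032 tilt [-0.001 -1.     0.   ] q [-0.03  0.42  0.54  1.75 -0.25  1.04  0.63] F [-0.5  0.6  0.8] w 0.0855
shift cm [ 0.12 14.07  0.05] twist 0.002
```

View pics/z8a.png

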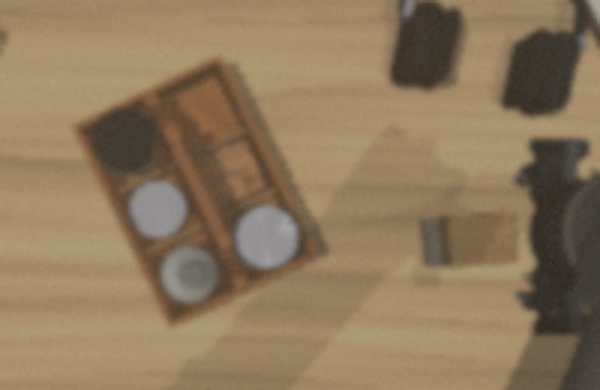

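View pics/z8b.png

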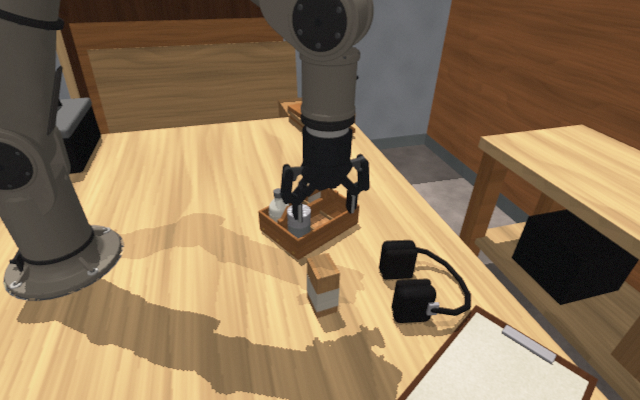

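```bash
python3 -m jog '[[[0.1,3,0],0,-1],[[0.1,7,0],0,-1],[[0.1,11,0],0,-1],[[0.1,14,0],0,-1],[[0.1,14,0],0,-1],[[0.1,14,0],0,0],[[0.1,14,0],0,0.4],[[0.1,14,0],0,1],[[0.1,14,0],0,1],[[0.1,14,0],0,1]]' 35
python3 -c "
from h import *
go([.5455,-.283,.252],.03);p=get_obs()['tcp_pos']
from ov import *
cap('side','pics/side7.png');cap('top','pics/top7.png')
a=cv2.resize(load('pics/top7.npy')['image'][160:260,390:490],None,fx=4,fy=4);b=cv2.resize(load('pics/side7.npy')['image'][230:330,275:375],None,fx=4,fy=4)[:400]
cv2.imwrite('pics/z9.png',np.hstack([a,b]))"
```

```text
clock: 11.78
tcp_pos: [0.545, -0.2845, 0.2545]
orientation: [-1.222, 1.185, -1.189]
contact_force: [-1.4, 1.1, 5.7]
grip_width: 0.0465
t 11.78 tcp [ 0.545  -0.2845  0.2545] jaw 0.03 tilt [ 0.001 -1.     0.003] q [ 0.05  0.59  0.46  1.85 -0.36  0.78  0.72] F [-1.4  1.1  5.7] w 0.0465
shift cm [-0.15  0.25  0.06] twist 0.0
```

View pics/z9.png

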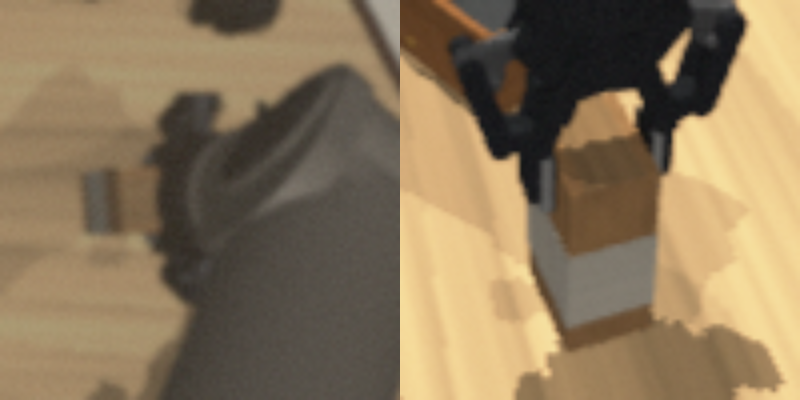

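```bash
python3 -c "
from h import *
d=load('pics/side7.npy')
for a,b in((568,350),(652,317),(530,266)):
  print(onz(d,275+(a-400)/4-.5,230+b/4-.5,0).round(4))
"
python3 -m jog '[[[0,-2,0],0,1],[[0,-5,0],0,1],[[0,-9,0],0,1],[[0,-13.5,0],0,1],[[0,-13.5,0],0,1]]'
python3 -c "
from h import *
go([.66,-.03,.39],.472)"
```

```text
[ 0.5266 -0.3099  0.    ]
[ 0.5738 -0.3014  0.    ]
[ 0.5214 -0.253   0.    ]
clock: 12.5
tcp_pos: [0.545, -0.2854, 0.393]
orientation: [-1.219, 1.18, -1.194]
contact_force: [-0.3, 0.1, -1.2]
grip_width: 0.0462
t 12.5 tcp [ 0.545  -0.2854  0.393 ] jaw 0.029 tilt [ 0.003 -1.     0.008] q [-0.03  0.43  0.55  1.75 -0.25  1.03  0.64] F [-0.3  0.1 -1.2] w 0.0462
shift cm [-25.19   0.32  12.24] twist -0.443
```

```bash
python3 -c "
from h import *
go([.6635,-.0309,.393],.472)"
python3 -m jog '[[[-3,0,1.5],-0.1,1],[[-6,0,3],-0.2,1],[[-9.5,0,4.8],-0.3,1],[[-13,0,6.5],-0.4,1],[[-16.5,0,8.3],-0.443,1],[[-20,0,10],-0.443,1],[[-23,0,11.6],-0.443,1],[[-24.6,0,12.4],-0.443,1],[[-25.1,0,12.6],-0.443,1],[[-25.1,0,12.6],-0.443,1]]'
python3 -m jog '[[[0,0,0],0,1],[[0,0,0],0,1]]'
python3 -c "
from ov import *
cap('side','pics/side8.png');cap('top','pics/top8.png')
go([.6635,-.0309,.393],.472)
overlay('pics/side8.npy','pics/z10.png',(.585,-.0245),.472,[],(110,260,240,390),4)"
```

```text
t 12.5 tcp [ 0.545  -0.2854  0.393 ] jaw 0.029 tilt [ 0.003 -1.     0.008] q [-0.03  0.43  0.55  1.75 -0.25  1.03  0.64] F [-0.3  0.1 -1.2] w 0.0462
shift cm [-2.509e+01  2.000e-02  1.259e+01] twist -0.443
clock: 13.75
tcp_pos: [0.6625, -0.0303, 0.3876]
orientation: [-1.397, 0.855, -0.854]
contact_force: [-0.3, -0.5, -0.9]
grip_width: 0.0463
clock: 14.0
tcp_pos: [0.6625, -0.0308, 0.3879]
orientation: [-1.396, 0.855, -0.856]
contact_force: [-0.5, 0.3, -0.9]
grip_width: 0.0463
t 14.1 tcp [ 0.6626 -0.0303  0.3878] jaw 0.472 tilt [ 0. -1.  0.] q [-0.32  0.49  0.38  1.62 -0.2   1.07  0.59] F [ 0.2  0.6 -0.8] w 0.0464
shift cm [ 0.09 -0.52  0.05] twist -0.0
```

View pics/z10.png

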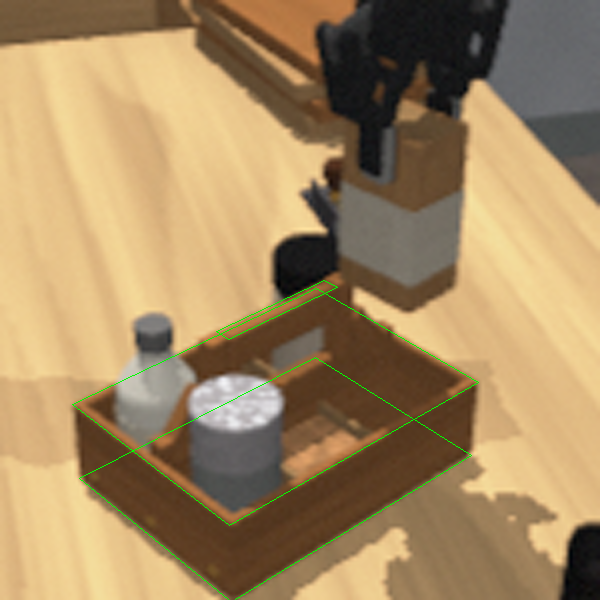

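View pics/top8.png

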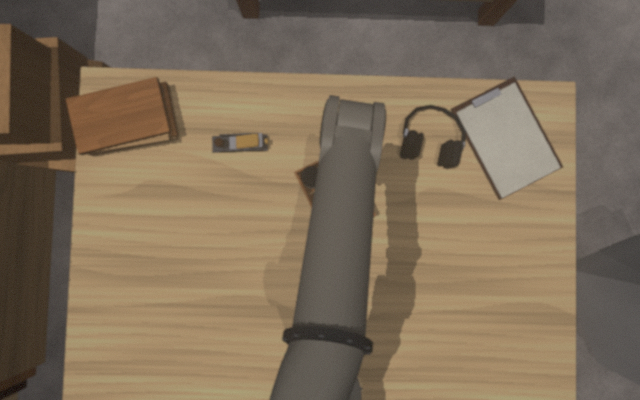

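```bash
cat > rel.py <<'E'
from h import *
def rel(f,cart,z,roi=(240,110),k=4,tote=((76,404),(232,521),(475,381))):
    d=load(f)
    q=lambda a,b,z:onz(d,roi[0]+a/k-.5,roi[1]+b/k-.5,z)[:2]
    T=[q(*p,.06) for p in tote];c=(T[0]+T[2])/2;v=T[2]-T[1];t=np.arctan2(v[1],v[0])
    print('tote c',c.round(4),'t',t.round(3),np.linalg.norm(v).round(4),np.linalg.norm(T[1]-T[0]).round(4))
    P=[q(*p,z) for p in cart];print([np.linalg.norm(P[1]-P[0]).round(4),np.linalg.norm(P[2]-P[1]).round(4)])
    m=(P[0]+P[2])/2-c;t=.472
    print('carton c',((P[0]+P[2])/2).round(4),'in tote x,y',(m@[np.sin(t),-np.cos(t)]).round(4),(m@[np.cos(t),np.sin(t)]).round(4))
E
python3 -c "
from rel import *
rel('pics/side8.npy',((336,273),(406,311),(458,283)),.133)"
```

```text
tote c [ 0.5854 -0.0231] t 0.476 0.2084 0.1529
[np.float64(0.0609), np.float64(0.0481)]
carton c [ 0.6635 -0.0202] in tote x,y 0.033 0.0708
```

```bash
python3 -m jog '[[[0.1,1,0],0,1],[[0.2,2.5,0],0,1],[[0.3,4,0],0,1],[[0.3,5.2,0],0,1],[[0.3,5.6,0],0,1],[[0.3,5.6,0],0,1],[[0.3,5.6,0],0,1]]'
python3 -c "
from ov import *
cap('side','pics/side9.png')
go([.6635,-.0309,.393],.472)
cv2.imwrite('pics/z11.png',cv2.resize(load('pics/side9.npy')['image'][120:220,290:390],None,fx=6,fy=6,interpolation=2))"
```

```text
clock: 14.98
tcp_pos: [0.6644, -0.0323, 0.3323]
orientation: [-1.396, 0.853, -0.855]
contact_force: [-0.5, 0.3, -1.4]
grip_width: 0.046
t 15.03 tcp [ 0.6644 -0.0322  0.3323] jaw 0.473 tilt [ 0.    -1.     0.001] q [-0.3   0.55  0.36  1.67 -0.23  0.97  0.62] F [ 0.5 -0.2 -0.8] w 0.0463
shift cm [-0.16 -6.07 -0.01] twist 0.001
```

View pics/z11.png

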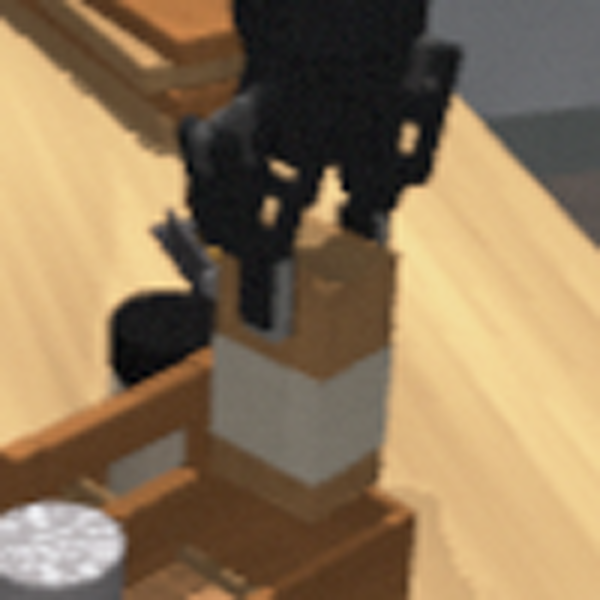

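```bash
python3 -c "
from rel import *
t=[((240+a/4-290)*6,(110+b/4-120)*6) for a,b in((76,404),(232,521),(475,381))];print(t)
rel('pics/side9.npy',((213,468),(314,522),(378,482)),.0778,(290,120),6,t)
rel('pics/side9.npy',((213,468),(314,522),(378,482)),.0808,(290,120),6,t)
d=load('pics/side9.npy');print(onz(d,290+412/6-.5,120+518/6-.5,.06))"
```

```text
[(-186.0, 546.0), (48.0, 721.5), (412.5, 511.5)]
tote c [ 0.5854 -0.0231] t 0.476 0.2084 0.1529
[np.float64(0.0574), np.float64(0.042)]
carton c [ 0.6636 -0.0279] in tote x,y 0.0399 0.0674
tote c [ 0.5854 -0.0231] t 0.476 0.2084 0.1529
[np.float64(0.0571), np.float64(0.0418)]
carton c [ 0.6621 -0.0321] in tote x,y 0.0429 0.0642
[ 0.71136761 -0.04763233  0.06      ]
```

```bash
python3 -m jog '[[[-0.1,0.8,0],0,1],[[-0.1,1.6,0],0,1],[[-0.1,2.4,0],0,1],[[-0.1,3.2,0],0,1],[[-0.1,3.8,0],0,1],[[-0.1,4,0],0,1]]'
python3 -c "
from ov import *
cap('side','pics/side10.png')
go([.6635,-.0309,.2605],.472)
cv2.imwrite('pics/z12.png',cv2.resize(load('pics/side10.npy')['image'][120:220,290:390],None,fx=6,fy=6,interpolation=2))"
```

```text
clock: 15.78
tcp_pos: [0.6636, -0.0314, 0.2911]
orientation: [-1.397, 0.855, -0.854]
contact_force: [-0.3, -0.5, -0.0]
grip_width: 0.0465
t 15.82 tcp [ 0.6636 -0.0313  0.2911] jaw 0.473 tilt [-0.    -1.    -0.001] q [-0.29  0.6   0.34  1.7  -0.25  0.89  0.63] F [-1.1  0.1 -1.1] w 0.0464
shift cm [-0.04  3.06  0.01] twist 0.001
```

View pics/z12.png

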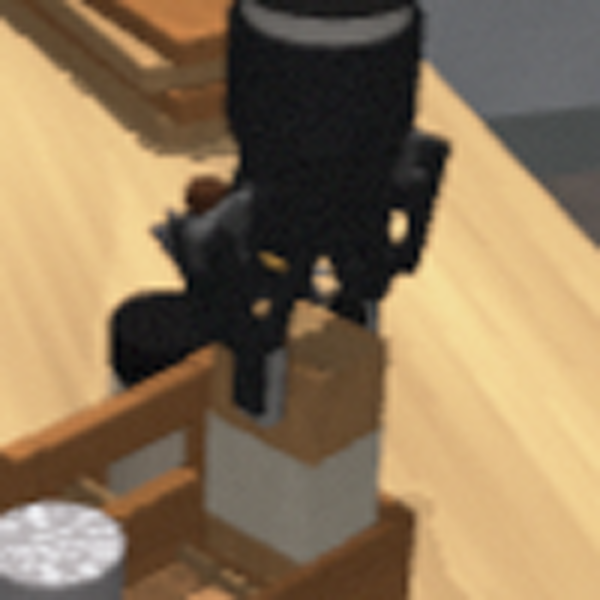

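The carton is inside the bay walls: its near edge passes behind the rim at about (310,565). There's no contact force, so I'm lowering it to the floor.

```bash
python3 -m jog '[[[0,0.7,0],0,1],[[0,1.4,0],0,1],[[0,2.1,0],0,1],[[0,2.6,0],0,1],[[0,2.8,0],0,1],[[0,2.9,0],0,1],[[0,3,0],0,1],[[0,3.1,0],0,1],[[0,3.1,0],0,1]]'
python3 -c "
from h import *
go([.6635,-.0309,.2605],.472)"
```

```text
clock: 16.95
tcp_pos: [0.6637, -0.0313, 0.2607]
orientation: [-1.397, 0.854, -0.854]
contact_force: [0.1, -0.5, -1.8]
grip_width: 0.0461
t 16.95 tcp [ 0.6637 -0.0313  0.2607] jaw 0.473 tilt [-0. -1.  0.] q [-0.28  0.63  0.33  1.71 -0.26  0.84  0.64] F [ 0.1 -0.5 -1.8] w 0.0461
shift cm [-0.05  0.02 -0.  ] twist 0.001
```

```bash
python3 -m jog '[[[0,0.1,0],0,1],[[0,0.2,0],0,1],[[0,0.3,0],0,1],[[0,0.3,0],0,1]]'
```

```text
clock: 17.45
tcp_pos: [0.6639, -0.0316, 0.2605]
orientation: [-1.395, 0.854, -0.854]
contact_force: [-7.7, 0.6, 19.0]
grip_width: 0.0463
```

```bash
python3 -m jog '[[[0,-0.2,0],0,1],[[0,-0.2,0],0,0.2],[[0,-0.2,0],0,-0.4],[[0,-0.2,0],0,-1],[[0,-0.2,0],0,-1],[[0,-3,0],0,-1],[[0,-7,0],0,-1],[[0,-11,0],0,-1],[[0,-14,0],0,-1],[[0,-14,0],0,-1]]'
python3 -c "
from h import *
go([.5845,-.26,.4],.472)"
```

```text
clock: 18.7
tcp_pos: [0.6644, -0.0317, 0.4005]
orientation: [-1.394, 0.85, -0.857]
contact_force: [0.1, 0.1, -0.6]
grip_width: 0.0852
t 18.7 tcp [ 0.6644 -0.0317  0.4005] jaw 0.473 tilt [ 0.002 -1.     0.005] q [-0.32  0.48  0.39  1.61 -0.2   1.09  0.59] F [ 0.1  0.1 -0.6] w 0.0852
shift cm [ 16.69   0.   -17.51] twist 0.001
```

```bash
python3 -m jog '[[[2,0,-2],0.17,-1],[[4,0,-4],0.34,-1],[[6,0,-6],0.51,-1],[[8,0,-8],0.68,-1],[[10,0,-10],0.85,-1],[[12,0,-12],1.02,-1],[[14,0,-14],1.19,-1],[[16,0,-16],1.36,-1],[[16.7,0,-17.5],1.53,-1],[[16.7,0,-17.5],1.572,-1]]'
python3 -c "
from ov import *
cap('side','pics/side11.png');cap('top','pics/top11.png')
go([.585,-.0245,.4],.472-np.pi/2)
overlay('pics/top11.npy','pics/z13.png',(.585,-.0245),.472,[],(130,250,280,400),5)
overlay('pics/side11.npy','pics/z14.png',(.585,-.0245),.472,[],(110,260,240,390),4)"
```

```text
clock: 19.95
tcp_pos: [0.5829, -0.2608, 0.3966]
orientation: [-0.47, 1.962, -1.962]
contact_force: [0.0, 0.4, -0.0]
grip_width: 0.0854
t 20.05 tcp [ 0.5844 -0.2588  0.3968] jaw -1.097 tilt [ 0.001 -1.    -0.001] q [-0.24  0.53  0.8   1.69 -0.42  1.1  -0.41] F [-0.   0.  -0.6] w 0.0856
shift cm [-10.75  -0.31 -20.82] twist 0.002
```

View pics/z13.png

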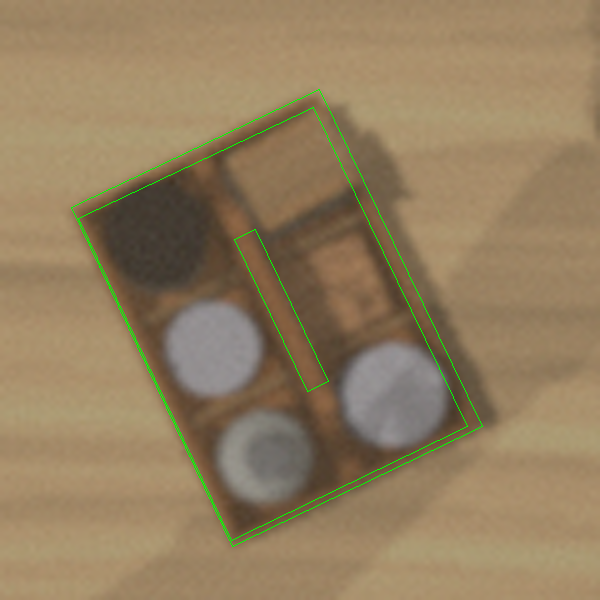

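View pics/z14.png

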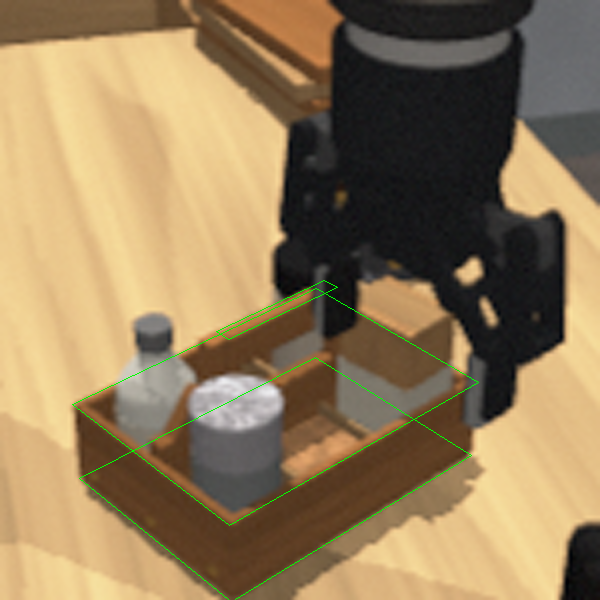

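```bash
python3 -c "
from h import *
d=load('pics/top11.npy');t=.472
for n,u,v,z in(('jar',157,232,.121),('carton',290.5,171.5,.118),('glue?',275,457,.124),('tin',394,394,.106)):
  p=onz(d,280+u/5-.5,130+v/5-.5,z)[:2];m=p-np.array([.585,-.0245]);print(n,p.round(4),(m@[np.sin(t),-np.cos(t)]).round(4),(m@[np.cos(t),np.sin(t)]).round(4))"
```

```text
jar [0.6254 0.0429] -0.0416 0.0666
carton [ 0.6602 -0.0278] 0.0371 0.0655
glue? [ 0.5071 -0.0231] -0.0366 -0.0688
tin [ 0.5425 -0.0873] 0.0366 -0.0664
```

```bash
python3 -m jog '[[[-1.5,0,-3],0,-1],[[-3.5,0,-7],0,-1],[[-5.5,0,-11],0,-1],[[-7.8,0,-15],0,-1],[[-9.5,0,-18.5],0,-1],[[-10.5,0,-20.3],0,-1],[[-10.75,0,-20.8],0,-1],[[-10.75,0,-20.8],0,-1]]' 
python3 -m jog '[[[0,0,0],0,-1]]'
python3 -c "
from ov import *
go([.585,-.0245,.267],.472-np.pi/2)
cap('side','pics/side12.png')
cv2.imwrite('pics/z15.png',cv2.resize(load('pics/side12.npy')['image'][110:260,240:390],None,fx=4,fy=4,interpolation=2))"
```

```text
clock: 21.05
tcp_pos: [0.5853, -0.0265, 0.3978]
orientation: [-0.47, 1.958, -1.959]
contact_force: [1.8, -0.2, 0.1]
grip_width: 0.0856
clock: 21.18
tcp_pos: [0.5851, -0.0274, 0.3978]
orientation: [-0.469, 1.959, -1.961]
contact_force: [-0.2, -0.0, -0.6]
grip_width: 0.0853
t 21.18 tcp [ 0.5851 -0.0274  0.3978] jaw -1.101 tilt [ 0.    -1.     0.001] q [-0.68  0.43  0.82  1.82 -0.36  1.04 -0.81] F [-0.2 -0.  -0.6] w 0.0853
shift cm [-0.12 13.08 -0.27] twist -0.003
```

View pics/z15.png

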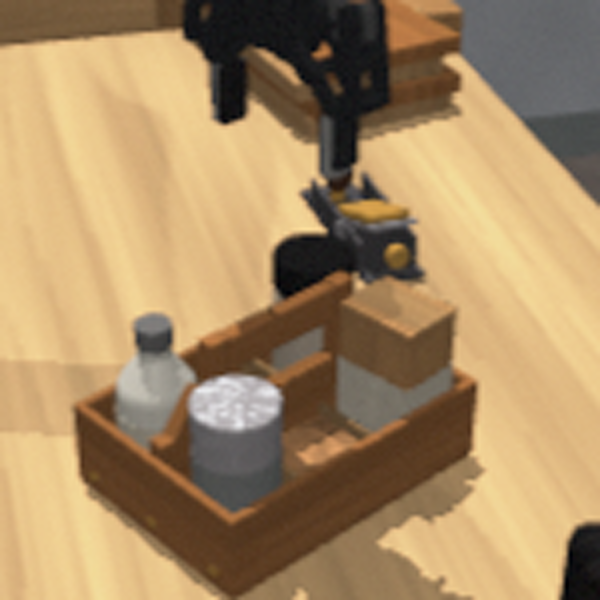

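```bash
python3 -m jog '[[[-0.1,3,-0.2],0,-1],[[-0.1,6,-0.2],0,-1],[[-0.1,9,-0.2],0,-1],[[-0.1,11.5,-0.2],0,-1],[[-0.1,13,-0.2],0,-1],[[-0.1,13,-0.2],0,-1],[[-0.1,13,-0.2],0,0],[[-0.1,13,-0.2],0,0.4]]' 100
python3 -c "
from ov import *
go([.585,-.0245,.267],.472-np.pi/2)
cap('side','pics/side13.png')
cv2.imwrite('pics/z16.png',cv2.resize(load('pics/side13.npy')['image'][110:260,240:390],None,fx=4,fy=4,interpolation=2))"
```

```text
clock: 22.22
tcp_pos: [0.5856, -0.0234, 0.2687]
orientation: [-0.469, 1.958, -1.958]
contact_force: [0.3, 1.4, 0.4]
grip_width: 0.0516
t 22.23 tcp [ 0.5856 -0.0234  0.2687] jaw -1.099 tilt [-0.002 -1.     0.001] q [-0.58  0.59  0.7   1.92 -0.52  0.81 -0.7 ] F [0.3 1.4 0.4] w 0.0516
shift cm [0.1  0.17 0.07] twist -0.0
```

View pics/z16.png

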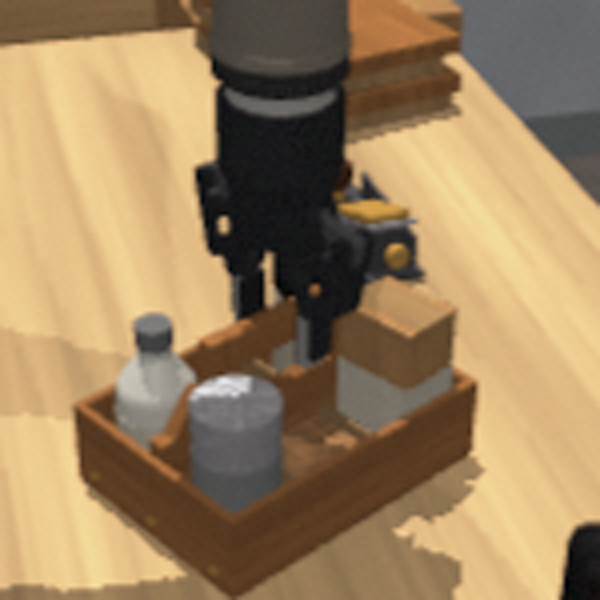

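```bash
python3 -m jog '[[[0,0,0],0,0.6],[[0,0,0],0,0.7],[[0,0,0],0,0.8],[[0,0,0],0,1],[[0,0,0],0,1]]' 30
python3 -m jog '[[[0,0,0],0,1],[[0,0,0],0,1],[[0,0,0],0,1]]' 100
python3 -c "
from ov import *
go([.585,-.0245,.267],.472-np.pi/2)
cap('side','pics/side14.png')
cv2.imwrite('pics/z17.png',cv2.resize(load('pics/side14.npy')['image'][110:260,240:390],None,fx=4,fy=4,interpolation=2))"
```

```text
clock: 22.9
tcp_pos: [0.5852, -0.0231, 0.2679]
orientation: [-0.471, 1.959, -1.958]
contact_force: [-2.3, 2.1, 5.8]
grip_width: 0.0117
clock: 23.28
tcp_pos: [0.5853, -0.0232, 0.2681]
orientation: [-0.471, 1.959, -1.958]
contact_force: [-2.6, 0.8, 6.5]
grip_width: 0.0105
t 23.27 tcp [ 0.5853 -0.0232  0.2681] jaw -1.099 tilt [-0. -1. -0.] q [-0.58  0.59  0.7   1.92 -0.52  0.81 -0.7 ] F [-2.6  0.8  6.5] w 0.0105
shift cm [0.09 0.11 0.1 ] twist -0.0
```

View pics/z17.png

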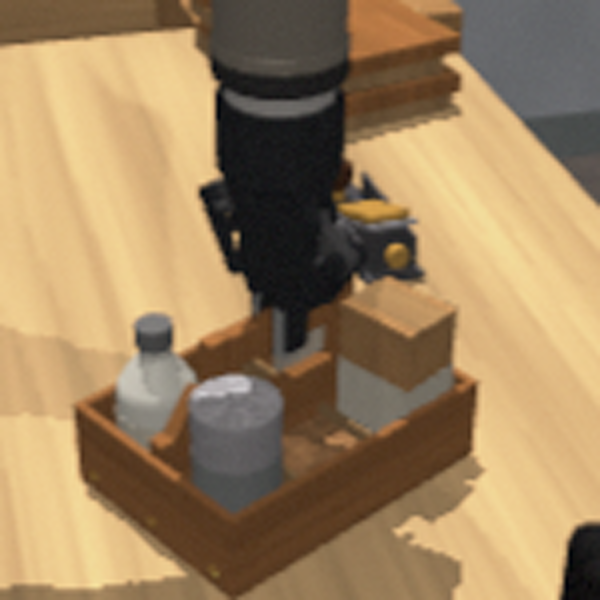

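```bash
python3 -m jog '[[[0,-0.3,0],0,1],[[0,-0.6,0],0,1],[[0,-1,0],0,1],[[0,-1.5,0],0,1],[[0,-2,0],0,1],[[0,-2,0],0,1],[[0,-2,0],0,1]]' 100
python3 -c "
from ov import *
go([.585,-.0245,.267],.472-np.pi/2);print(get_obs()['moment'].round(2))
cap('side','pics/side15.png')
cv2.imwrite('pics/z18.png',cv2.resize(load('pics/side15.npy')['image'][110:260,240:390],None,fx=4,fy=4,interpolation=2))"
```

```text
clock: 24.2
tcp_pos: [0.5851, -0.0233, 0.2877]
orientation: [-0.471, 1.959, -1.958]
contact_force: [0.4, -0.2, -9.6]
grip_width: 0.0105
t 24.2 tcp [ 0.5851 -0.0233  0.2877] jaw -1.099 tilt [ 0. -1. -0.] q [-0.6   0.57  0.72  1.91 -0.49  0.85 -0.72] F [ 0.4 -0.2 -9.6] w 0.0105
shift cm [0.07 2.07 0.1 ] twist -0.0
[-0.04  0.    0.07]
```

View pics/z18.png

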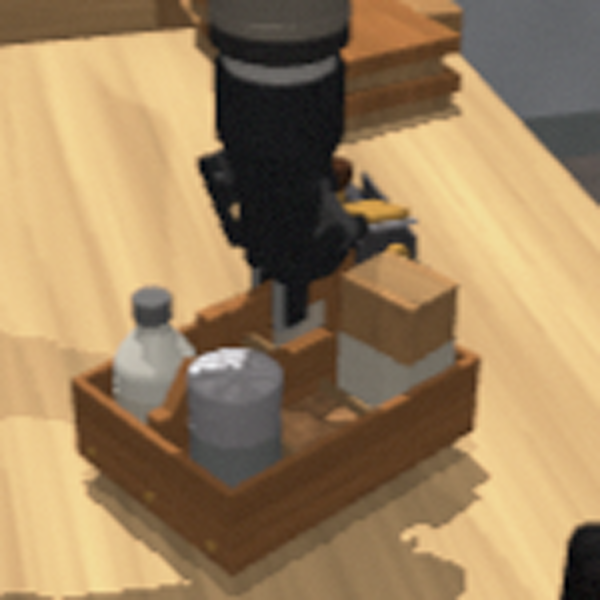

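The tote is up level: all its corners rose by about the same 24–28 px in the zoomed view, and the load is 9.6 N. I'm continuing to 13 cm.

```bash
python3 -m jog '[[[0,-0.7,0],0,1],[[0,-2,0],0,1],[[0,-3.5,0],0,1],[[0,-5,0],0,1],[[0,-6.5,0],0,1],[[0,-8,0],0,1],[[0,-9.5,0],0,1],[[0,-10.6,0],0,1],[[0,-11,0],0,1],[[0,-11,0],0,1]]' 100
python3 -m jog '[[[0,0,0],0,1],[[0,0,0],0,1],[[0,0,0],0,1],[[0,0,0],0,1],[[0,0,0],0,1],[[0,0,0],0,1]]' 100
python3 -c "
from ov import *
go([.585,-.0245,.267],.472-np.pi/2);o=get_obs();print(o['moment'].round(2),o['qvel'].round(3))
cap('side','pics/side16.png');cap('top','pics/top16.png')
cv2.imwrite('pics/z19.png',cv2.resize(load('pics/side16.npy')['image'][60:260,240:390],None,fx=3,fy=3,interpolation=2))"
```

```text
clock: 25.5
tcp_pos: [0.5852, -0.0233, 0.3977]
orientation: [-0.471, 1.959, -1.958]
contact_force: [-0.4, 0.2, -9.5]
grip_width: 0.0101
clock: 26.25
tcp_pos: [0.5852, -0.0233, 0.3977]
orientation: [-0.471, 1.959, -1.959]
contact_force: [-1.4, -0.5, -8.2]
grip_width: 0.0101
t 26.25 tcp [ 0.5852 -0.0233  0.3977] jaw -1.099 tilt [-0. -1.  0.] q [-0.69  0.43  0.83  1.82 -0.37  1.04 -0.82] F [-1.4 -0.5 -8.2] w 0.0101
shift cm [ 0.08 13.07  0.09] twist -0.0
[-0.02 -0.05  0.04] [-0.    -0.001 -0.     0.    -0.003  0.001 -0.008]
```

View pics/z19.png

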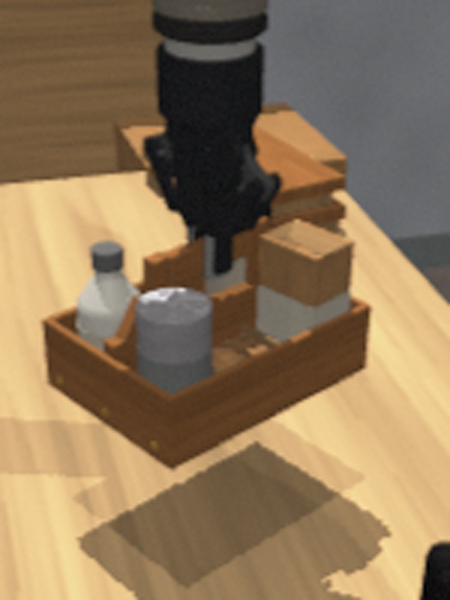

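View pics/top16.png

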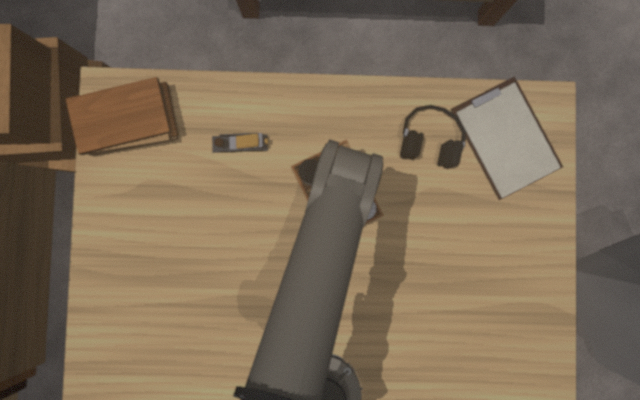

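```bash
python3 -c "
from h import *
d=load('pics/side16.npy');t=.472;c=np.array([.585,-.0245]);ax=np.array([np.sin(t),-np.cos(t)]);ay=np.array([np.cos(t),np.sin(t)])
for i,j,z in((-1,-1,.06),(1,-1,.06),(1,1,.06),(1,-1,0),(1,1,0)):
  print((i,j,z),((proj(d,[*(c+ax*.078*i+ay*.106*j),z+.13])+.5-[240,60])*3).round(0))
from bench import hand_in
hand_in()"
```

```text
(-1, -1, 0.06) [ 42. 320.]
(1, -1, 0.06) [169. 402.]
(1, 1, 0.06) [371. 306.]
(1, -1, 0) [171. 471.]
(1, 1, 0) [365. 369.]
the job is handed in; nothing more can be done
```

I set the jar and the carton upright in the two empty end bays, the jar in bay_b and the carton in bay_a, and let go of both. I then gripped the tote by its handle bar at 100 N and lifted it about 13 cm. I handed in at about 26 s of the 72 s, still holding it in the air.

- **Placing:** The top view taken after release put the jar at about (-42, 67) mm and the carton at (37, 66) mm in the tote frame. Both are within the limits.
- **Lift:** The load read about 9 N, the moments were close to zero and the joints were almost still. The tote's rim and base corners were within about 5 px, at 3x zoom, of where a level tote raised 13 cm should appear.
- **Other items:** The glue, tin, carton and sanding block are visible in place in the final side picture. The ear defenders and block plane look unmoved from above.
- **Not fully seen at the end:** The gripper hid the jar in the side view, and only its lid showed beside the arm from above. The wax tin could not be seen in the final views; it was last seen in its bay before the lift.
- **Disagreements:** The two cameras differed by 2–5 mm on positions. The jar sat about 4 mm off-centre along the pads, which I corrected before lowering it. The carton met the bay floor with a brief 19 N push before I let go.

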